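# Switch the bead sorter to its other chute and release the batch

### The arm

A 7-joint arm with a two-finger parallel gripper is mounted at the origin on a cart in front of the work surface, level with it; the furniture and walls round the work are solid. World frame = base frame: x ahead of the robot, y to its left, z up, the work surface at z = 0. Lengths are in m, angles in rad, forces in N, time in s.
With the tool pointing down it reaches from about 0.4 to 0.85 m from the base axis. Payload 4.5 kg.
Tool frame: the origin (TCP) lies between the finger pads; the fingertips stand 11 mm ahead of it and the grasp point (between the pads) lies 8 mm behind it (r.nose_length is the distance from the TCP to the fingertips, in m); z points along the fingers, y is the line along which they close (so a half turn about z gives the same grasp; the last joint's range is limited). The gripper opens to 88 mm and grips with 3 to 60 N. Pads are 18 mm wide; open, the fingers measure 123 mm over their backs; the gripper's body (75 mm by 187 mm) begins 45 mm behind the grasp point.
Start: joints at [1.224, 0.689, -0.195, 1.565, 0.157, 0.902, -0.215], TCP at [0.232, -0.58, 0.25] pointing down, gripper open.
Joint ranges: [-3.01, 3.01], [-0.46, 2.08], [-1.47, 1.51], [0.13, 2.56], [-1, 4.14], [0.04, 2.09], [-2.66, 2.66]. Speed limits (rad/s): [2.57, 2.57, 3.14, 3.14, 3.14, 3.14, 3.14].

### API

Orientations are given as a unit quaternion [x, y, z, w].
In Python, from plant import get_state, snapshot, camera_model, r gives the robot as it stands.
- The arm moves only by the shell command python3 -m inch 'ROWS' [FORCE]. ROWS is text: rows parted by semicolons, each of 7 numbers parted by spaces: the opening, from -1 (shut) to 1 (fully open), then the shift along the tool's x, y, z in m, then the turn, a rotation vector about the tool's x, y, z in rad. A call has 1 to 20 rows; each row shifts and turns the commanded pose from where the row before left it, along the tool's axes as they then stand; what a row does not reach is not made up. A row lasts 1/12 s, in which the tool goes at most 41.7 mm and 7.16 degrees, less where a joint would pass 70% of its speed; a pose out of reach is approached as far as the arm can. A call is refused whole if a number of a shift passes 0.0417 or a number of a turn 0.125, either way. A call with a gripper value outside its range is refused whole. The fingers move at their own pace and stop on an object; FORCE is the grip in N (left out, the last holds). Time passes only in rows, so rows that do not move let the fingers close. It gives the time, the measured TCP pose, the force, the opening and the grip force at its end, in the units of the state.
- get_state(): the state, without advancing time (a new reading comes with each control period).
- snapshot(name): name is "scene" or "top" or "wrist"; returns (picture, depth): 480x640x3 uint8, red, green, blue; 480x640 float32, m along the optical axis (not along the pixel's ray), 0 where there is no reading.
- camera_model(name): a dict with "intrinsics" (3x3 intrinsics, pixels), "view" (4x4, takes a point from world to camera coordinates). Camera axes: x right, y down, z forward; pixel columns grow to the right and rows downward; lengths in m; the calibration is good to about 2 mm. The wrist camera is an equidistant fisheye: a pixel r from the principal point sees the ray r / f radians off the axis. A picture is of the moment at which its call begins: read the wrist's pose just before it. camera_model takes no time and is no camera call; for the wrist camera it gives the pose at the moment of the call.
- r.finish_job(): hands the job in; it is judged then, once.
The state is a dict: "clock": time; "q": joint angles; "qd": joint speeds; "joint_torque": joint torques, N m; "tool_pos": TCP position; "eef_rot": TCP orientation; "contact_force": force on the tool from outside, world axes, zero at the start; "moment": the same for the moment, N m; "opening": opening from 0.0 (shut) to 1.0 (fully open); "finger_force": force on a finger pad.
Only numpy, scipy, OpenCV 4.12 (cv2) and the standard library are available. Lean on these libraries where they do the work, as an engineer would, in place of code of your own. Each camera call takes 0.05 s, during which the arm holds its last target. There are 200 camera calls.

### The job

The bead sorter's seesaw gate is tipped so that it feeds one of the two pots, but the three beads waiting behind the stop bar belong in the other pot. Press the rai end of the gate down with your fingertips until it has rocked over and rests tipped the other way, and only then push the stop bar's round button all the way in so that all three beads roll down that chute into the pot. Grasp and lift nothing, do not touch the beads, and leave the pots and the things lying about where they are.

Things in the scene. Friction and masses are not known exactly. Their poses are not given: they have to be found in the camera images.
- sorter: The bead sorter, fixed to the worktop: wooden base board (140 mm along x, 156 mm along y, 14 mm thick) with sheet-metal parts, 147 mm high. Origin on the worktop straight below the gate's axle, which runs along x at height 75 mm; x points to the infeed channel at the back, y to the left chute, z up. Outlet chutes run down along +y and -y, |y| = 60 to 113 mm, each ending over a pot
- infeed_lip (a point): Lower end of the infeed channel, on its floor, 112 mm high, 9 mm behind the axle line's middle, above the gate. Just under it, 16 mm behind the axle line, stands a guard plate behind the gate (82 mm wide, top 128 mm high). The channel is 26 mm wide with walls 14 mm high and rises 10 degrees towards the sorter's +x for 94 mm
- gate (a joint): Tilt of the seesaw gate, a 124 mm steel trough along the sorter's y on an axle below it, rad. +0.28: its left (+y) end is down and it feeds the left pot; -0.28: its right end is down and it feeds the right pot. Top-heavy, no spring: it falls to whichever side of 0 it is on and stays; under 1 N at a tab rocks it over. Within half a second of the start it rests at one of these two ends
- tab_left (a point): Centre of the top of the gate's left finger tab, where a fingertip presses: a flat plate in front of the trough (-x), 30 mm along x, 34 mm along y. It rocks with the gate: 30 mm in front of the origin, 49 mm left of the axle and 83 mm high when down, 37 mm left and 108 mm high when rai
- tab_right (a point): The same point of the right finger tab (mirror image at -y)
- stop (a joint): Travel of the stop bar, m: 0 clo (blocks the channel), 0.030 fully in (its window lets all the beads through; they roll by themselves). It slides along the sorter's +y, has about 1.2 N of friction and no spring, so it stays where it is left
- stop_button (a point): Centre of the outer face of the round button at the right (-y) end of the stop bar, pushed towards the sorter's +y: 22 mm diameter, 6 mm thick, 130 mm above the worktop, 35 mm behind the axle's middle, 65 mm right of the channel when clo. The space to its right is free; below it lie only the base, the pot (46 mm) and low things
- bead_1: Steel bead 1, a 16 mm ball of 17 g, waiting in the infeed channel behind the stop bar (first in the row). Its axes roll with it
- bead_2: Steel bead 2, a 16 mm ball of 17 g, waiting in the infeed channel behind the stop bar (second in the row). Its axes roll with it
- bead_3: Steel bead 3, a 16 mm ball of 17 g, waiting in the infeed channel behind the stop bar (third in the row). Its axes roll with it
- bead_1_center (a point): Centre of bead 1
- bead_2_center (a point): Centre of bead 2
- bead_3_center (a point): Centre of bead 3
- pot_left: Polished steel pot, 95 mm wide, 46 mm high, 0.55 kg, loose, standing under the end of the left (+y) chute. Origin at the centre of its underside
- pot_right: Polished steel pot, 95 mm wide, 46 mm high, 0.55 kg, loose, standing under the end of the right (-y) chute. Origin at the centre of its underside
- tweezers: Steel tweezers, 119 mm, lying in front of the sorter; bystander
- loupe: Black eye loupe, 36 mm wide, 27 mm high, behind the left pot; bystander
- wax_block: Green wax block, 34 x 52 x 18 mm, behind the right pot; bystander
- ring_1: Ring blank, 22 mm wide, 9 mm high, lying in front of the sorter's right side; bystander
- pliers_red: Pliers with red handles, 140 mm long, 10 mm high, left of the left pot; bystander
- chasing_hammer: Chasing hammer, 205 mm, at the far left; bystander
- file_orange: File with an orange handle, 190 mm, at the left; bystander
- burnisher: Burnisher with a wooden handle, 150 mm, left of the middle; bystander

How it is judged:
By the outcome, as a careful person would: the job done as asked, in the order asked, and still so for the second after the job is handed in, with the robot touching nothing.
It also fails if it takes over 42 s, if anything falls off the work surface, if the arm or the gripper's body presses on something with over 40 N, if the wrist force passes 120 N, or if a joint passes its speed limit or range.

## Working session

There is one attempt and no reset: what is moved stays moved. The work goes in short steps, Python scripts to look and compute and a shell command to move; the robot and the scene stay as the last step left them, time stands still between calls to the robot, and variables do not carry over. Pictures are saved under pics/ and viewed, at most 10 in all, crops included, and the job is handed in when it is done.

```bash
mkdir -p pics
cat > h.py <<'E'
import numpy as np, cv2
from plant import get_state, snapshot, camera_model, r
def cloud(name, d):
    c=camera_model(name);K=np.array(c["intrinsics"]);T=np.linalg.inv(np.array(c["view"]))
    v,u=np.mgrid[:480,:640]
    p=np.stack([(u-K[0,2])/K[0,0]*d,(v-K[1,2])/K[1,1]*d,d],-1)
    return p@T[:3,:3].T+T[:3,3]
E
python3 - <<'E'
from h import *
for n in("scene","top"):
    p,d=snapshot(n); cv2.imwrite(f"pics/{n}.png",p[:,:,::-1]); np.save(f"{n}.npy",cloud(n,d)); print(n,camera_model(n))
s=get_state(); print(s)
E
```

```text
scene {'intrinsics': array([[564.194639  ,   0.        , 324.75714405],
       [  0.        , 564.194639  , 238.35766204],
       [  0.        ,   0.        ,   1.        ]]), 'view': array([[ 0.73793258, -0.67453285, -0.02146959, -0.29322487],
       [-0.4364092 , -0.45267813, -0.77757927,  0.38333431],
       [ 0.51478394,  0.5831706 , -0.62841828,  1.46966519],
       [ 0.        ,  0.        ,  0.        ,  1.        ]])}
top {'intrinsics': array([[481.22789935,   0.        , 316.50803642],
       [  0.        , 481.22789935, 238.76722993],
       [  0.        ,   0.        ,   1.        ]]), 'view': array([[ 0.02568763, -0.99953092,  0.01667617,  0.14363714],
       [-0.98130358, -0.02839516, -0.19036018,  0.56305575],
       [ 0.19074441, -0.01147448, -0.98157267,  1.1947799 ],
       [ 0.        ,  0.        ,  0.        ,  1.        ]])}
{'clock': 0.1, 'q': array([ 1.22379946,  0.68987782, -0.19453744,  1.56621863,  0.15732426,
        0.90249539, -0.21507197]), 'qd': array([-1.65725079e-05, -1.32618695e-03, -8.62562888e-04, -9.94340734e-04,
       -3.78653198e-04,  9.39375635e-04,  1.32595610e-03]), 'joint_torque': array([-3.52036179e-03, -5.28498244e+01, -1.27179433e+00, -1.53837222e+01,
       -5.26128849e-02,  1.94340952e-03,  3.52704114e-05]), 'tool_pos': array([ 0.23205321, -0.57974728,  0.24901028]), 'eef_rot': array([ 9.81916275e-01,  1.89313984e-01, -2.13237535e-04, -7.73588696e-04]), 'contact_force': array([ 0.08446979,  0.23555463, -0.14686511]), 'moment': array([-0.04472462,  0.0056499 ,  0.00017451]), 'finger_force': 0.0, 'opening': 1.0015174053149791}
```

View pics/scene.png

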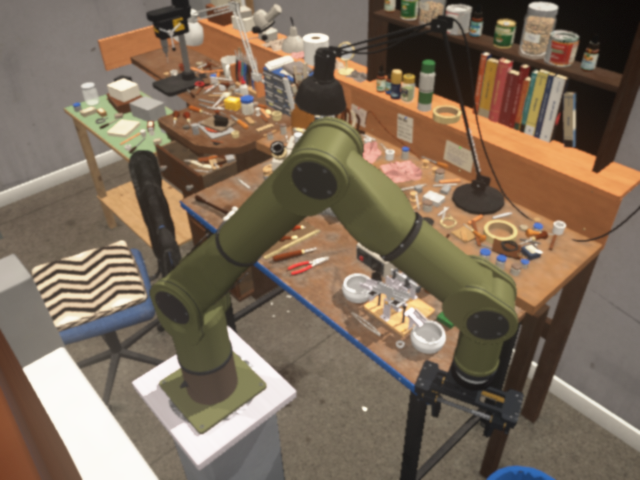

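View pics/top.png

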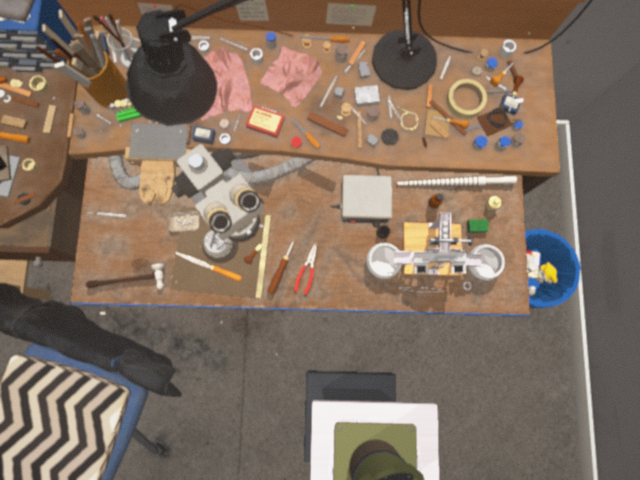

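The top view shows the sorter at about (433,252), with pots at (384,261) and (486,262), ring at (467,286), and wax at (478,226). I'll zoom in and measure.

Run:
```python
from h import *
im=cv2.imread("pics/top.png"); c=im[200:300,355:515]
P=np.load("top.npy"); z=P[200:300,355:515,2]
zc=cv2.applyColorMap((np.clip(z/0.16,0,1)*255).astype(np.uint8),cv2.COLORMAP_JET)
o=np.vstack([cv2.resize(x,None,fx=4.4,fy=2.95 if 0 else 4.4,interpolation=cv2.INTER_CUBIC) for x in(c,)])
o2=cv2.resize(zc,None,fx=4.4,fy=4.4,interpolation=cv2.INTER_NEAREST)
o=np.vstack([o,o2]); o=cv2.resize(o,(480,600)) if 0 else o
cv2.imwrite("pics/tc.png",cv2.resize(o,None,fx=.68,fy=.68))
print(o.shape)
for v in range(236,276,3): print(v,[int(1000*x) for x in P[v,360:512:4,2]])
for v,u in [(261,384),(262,486),(252,433)]: print(P[v,u])
```

```text
(880, 704, 3)
236 [0, -3, -4, 3, 0, 16, 22, 0, 3, -4, -5, 14, 14, 13, 16, 16, 16, 14, 12, 146, 133, 135, 124, 15, 14, 15, -2, -1, 1, 2, 0, 0, 0, 0, 0, 0, -1, 0]
239 [0, -1, 3, 1, 3, -2, -1, -1, 0, 0, -2, 13, 13, 13, 8, 15, 20, 17, 142, 143, 144, 142, 141, 143, 145, 140, 137, 122, 141, 6, 0, 1, -1, 3, -1, -4, 1, 1]
242 [3, -4, -3, 3, -3, -4, 0, 5, -3, 1, 4, 14, 10, 14, 18, 11, 12, 14, 119, 136, 127, 118, 116, 130, 141, 13, 127, 130, 143, 0, 0, -2, -2, -4, 2, 0, 2, 0]
245 [0, 1, 1, -4, 36, 46, 38, 48, 48, 1, 2, 15, 14, 15, 14, 11, 17, 13, 14, 15, 126, 116, 122, 15, 16, 15, 0, 0, 6, 0, 33, 45, 44, 2, -1, 4, 0, 6]
248 [2, -7, 0, 36, 41, 9, 10, 9, 13, 49, 8, 16, 17, 14, 12, 16, 8, 128, 126, 125, 129, 111, 122, 129, 14, 15, 1, 0, -5, 37, 47, 9, 18, 43, 47, 0, 3, 0]
251 [0, 1, 0, 43, 6, 5, 5, 9, 10, 70, 75, 75, 77, 13, 93, 95, 97, 93, 100, 103, 113, 113, 112, 116, 118, 122, 120, 1, 36, 44, 10, 9, 9, 9, 21, 46, 1, -5]
254 [1, 1, 31, 9, 7, 5, 8, 5, 7, 62, 63, 65, 64, 66, 76, 81, 84, 87, 90, 97, 99, 94, 97, 104, 107, 109, 111, 69, 64, 68, 70, 5, 9, 4, 6, 42, 0, 2]
257 [2, 2, 32, 7, 7, 5, 5, 8,
[... 423 characters left out ...]
66 [5, 1, 33, 49, 6, 5, 2, 3, 8, 10, 39, 16, 10, 15, 80, 85, 85, 14, 54, 71, 77, 10, 13, 101, 107, 111, 115, 26, 35, 62, 64, 4, 5, 8, 7, 13, 4, 3]
269 [-3, -2, 0, 39, 7, 8, 3, 5, 3, 43, 0, 11, 17, 8, 81, 79, 85, 18, 18, 16, 16, 15, 18, 104, 107, 105, 108, 2, 35, 44, 3, 5, 1277, 5, 8, 44, -2, -1]
272 [0, 6, 0, 29, 42, 42, 11, 9, 46, 35, 0, 14, 17, 12, 79, 79, 86, 17, 1277, 17, 14, 11, 14, 101, 107, 108, 111, -3, 28, 41, 44, 5, 3, 10, 17, 35, 1, 4]
275 [2, -2, 3, 3, 31, 36, 46, 37, 34, 1, 2, -2, -1, 4, 5, 0, 1, 0, 0, -3, 2, 2, 1, 2, 2, 4, 3, -2, 2, 30, 34, 45, 46, 47, 37, 3, 1, -3]
[ 0.51252284 -0.02340458  0.00725412]
[ 0.51749701 -0.29729054  0.00744054]
[ 0.52570926 -0.13297601  0.09364041]
```

View pics/tc.png

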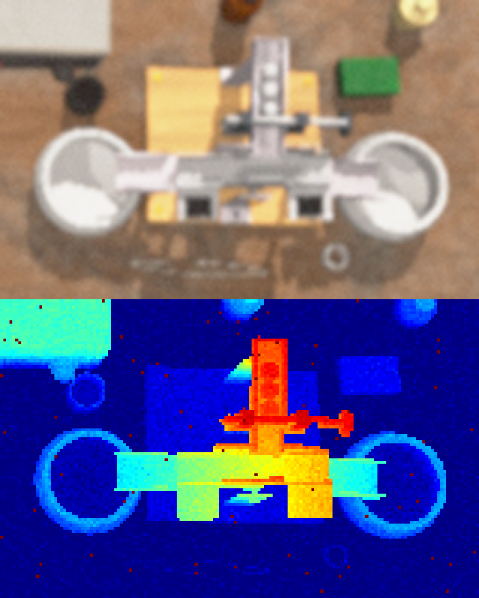

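The left tab is down (~83 mm) and the right tab is raised (~108 mm), so I press the right one. Next I fit the sorter's pose.

Run:
```python
from h import *
P=np.load("top.npy")
def med(v0,v1,u0,u1,lo,hi):
    q=P[v0:v1,u0:u1].reshape(-1,3); q=q[(q[:,2]>lo)&(q[:,2]<hi)]
    return q
R=med(263,275,448,470,.095,.12); L=med(263,275,410,432,.07,.095)
B=med(236,246,464,476,.11,.16)
for n,q in(("tabR",R),("tabL",L),("btn",B)): print(n,len(q),q.mean(0).round(4),np.percentile(q,3,0).round(4),np.percentile(q,97,0).round(4))
base=med(220,278,400,465,.009,.02); print("base",cv2.minAreaRect(base[:,:2].astype(np.float32)))
bar=med(237,243,430,474,.12,.15); print("bar dir",np.linalg.svd(bar[:,:2]-bar[:,:2].mean(0))[2][0])
ch=med(216,234,430,455,.12,.17); print("ch dir",np.linalg.svd(ch[:,:2]-ch[:,:2].mean(0))[2][0], ch[:,:2].mean(0))
for a,b in((370,400),(470,505)):
    q=med(240,280,a-8,b+5,.036,.052); print("pot",cv2.minEnclosingCircle(q[:,:2].astype(np.float32)))
print(get_state()["clock"])
```

```text
tabR 149 [ 0.4863 -0.1903  0.1076] [ 0.4751 -0.2065  0.1008] [ 0.4978 -0.1747  0.1137]
tabL 155 [ 0.4866 -0.1028  0.0826] [ 0.4734 -0.1188  0.0752] [ 0.499  -0.0875  0.0896]
btn 52 [ 0.5479 -0.2097  0.1363] [ 0.5391 -0.2164  0.1244] [ 0.5575 -0.1983  0.144 ]
base ((0.5498722791671753, -0.1523713618516922), (0.1570655256509781, 0.13999003171920776), 89.45417022705078)
bar dir [ 0.01171183 -0.99993141]
ch dir [-0.99486351  0.10122549] [ 0.58856117 -0.15280521]
pot ((0.510879635810852, -0.01783926598727703), 0.0449243001639843)
pot ((0.5140676498413086, -0.28632932901382446), 0.04486102983355522)
0.1
```

```bash
python3 -m inch '-1 0 0 0 0 0 0.095;-1 0 0 0 0 0 0.095;-1 0 0 0 0 0 0.095;-1 0 0 0 0 0 0.095;-1 .018 -.028 0 0 0 0;-1 .018 -.028 0 0 0 0;-1 .018 -.028 0 0 0 0;-1 .018 -.028 0 0 0 0;-1 .018 -.028 0 0 0 0;-1 .018 -.028 0 0 0 0;-1 .018 -.028 0 0 0 0;-1 .018 -.028 0 0 0 0;-1 .018 -.028 0 0 0 0;-1 .018 -.028 0 0 0 0;-1 .018 -.028 0 0 0 0;-1 .018 -.028 0 0 0 0;-1 .018 -.028 0 0 0 0;-1 0 0 0 0 .09 0;-1 0 0 0 0 .09 0;-1 0 0 0 0 0 0' 5
python3 - <<'E'
from h import *
from scipy.spatial.transform import Rotation as R
s=get_state();m=R.from_quat(s["eef_rot"]).as_matrix();print(m.round(3),"tip",s["tool_pos"]+r.nose_length*m[:,2],s["opening"],s["contact_force"])
E
```

```text
clock: 1.77
tool_pos: [0.4621, -0.2151, 0.2488]
eef_rot: [0.996, 0.0, 0.088, -0.001]
contact_force: [-1.9, 0.3, 0.4]
opening: 0.006
finger_force: 0.0
[[ 0.984  0.     0.176]
 [ 0.    -1.     0.001]
 [ 0.176 -0.001 -0.984]] tip [ 0.46406555 -0.21508586  0.23796727] 0.006056795152089258 [-1.86053208  0.26298543  0.35206836]
```

```bash
python3 -m inch '-1 -.001 -.004 .019 0 0 0;-1 -.001 -.004 .019 0 0 0;-1 -.001 -.004 .019 0 0 0;-1 -.001 -.004 .019 0 0 0;-1 -.001 -.004 .019 0 0 0;-1 -.001 -.003 .019 0 0 0;-1 0 0 0 0 0 0;-1 0 0 0 0 0 0'
python3 - <<'E'
from h import *
from scipy.spatial.transform import Rotation as R
s=get_state();m=R.from_quat(s["eef_rot"]).as_matrix();print("tip",s["tool_pos"]+r.nose_length*m[:,2],s["contact_force"])
p,d=snapshot("wrist");cv2.imwrite("pics/w1.png",p[:,:,::-1])
E
```

```text
clock: 2.43
tool_pos: [0.4804, -0.1931, 0.1357]
eef_rot: [0.996, 0.0, 0.088, -0.0]
contact_force: [-0.4, -0.3, 0.6]
opening: 0.01
finger_force: 0.0
tip [ 0.482307   -0.19311443  0.12491275] [-0.43733026 -0.32920547  0.62630802]
```

View pics/w1.png

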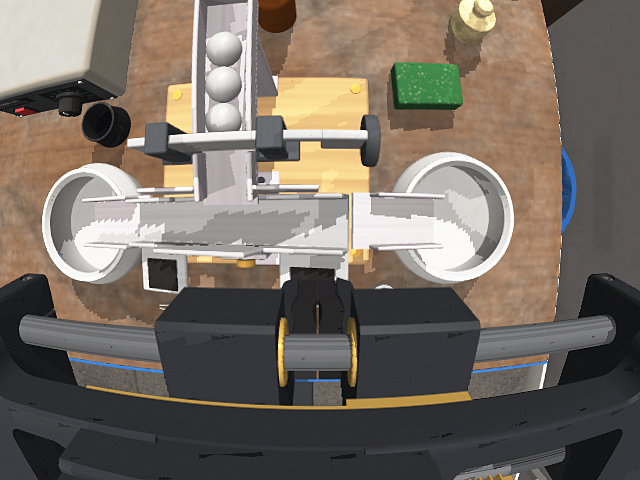

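Fingers are above the right tab (pixel ~(315,278)), clear of the trough. I'll press down slowly.

```bash
python3 -m inch '-1 -.002 0 .004 0 0 0;-1 -.001 0 .004 0 0 0;-1 -.001 0 .004 0 0 0;-1 -.0007 0 .004 0 0 0;-1 -.0007 0 .004 0 0 0;-1 -.0007 0 .004 0 0 0;-1 -.0007 0 .004 0 0 0;-1 -.0007 0 .004 0 0 0;-1 0 0 0 0 0 0;-1 0 0 0 0 0 0;-1 0 0 0 0 0 0;-1 0 0 0 0 0 0'
python3 - <<'E'
from h import *
p,d=snapshot("wrist");cv2.imwrite("pics/w2.png",p[:,:,::-1])
p,d=snapshot("top");P=cloud("top",d)
q=P[263,410:432];print((P[263:275,410:432,2].reshape(-1)*1000).astype(int)[::9]);print((P[263:275,448:470,2].reshape(-1)*1000).astype(int)[::9])
E
```

```text
clock: 3.48
tool_pos: [0.4794, -0.1932, 0.1043]
eef_rot: [0.996, 0.0, 0.09, -0.0]
contact_force: [0.8, -0.3, 0.2]
opening: 0.008
finger_force: 0.0
[ 74  19 107  17 111  14  16 105  18 112  15 109 194  18 112  12 110 199
  15 109  16 107  15   9  20  13  11  -2   7   9]
[203 208 249 204 250 200 227 256 199 249 190 239 278 208 252 198 240 289
 214 253 202 244  15 223 253 198 245  14 229 279]
```

View pics/w2.png

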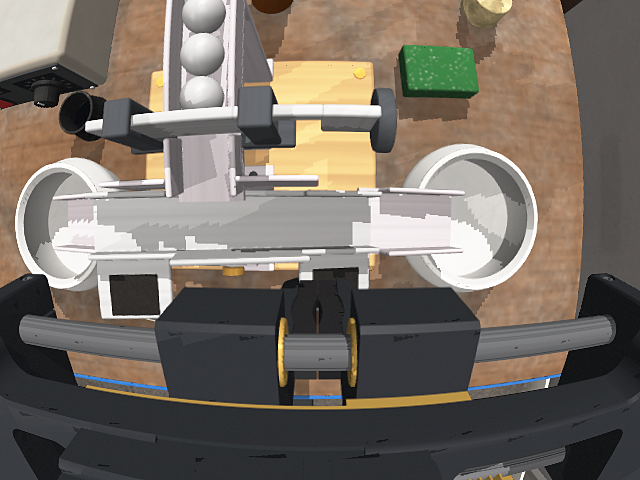

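The left tab now reads ~110 mm, so the gate has rocked over, and the force is near zero. I'll rise and go to the right of the button.

```bash
python3 -m inch '-1 .0035 0 -.0195 0 0 0;-1 .0035 0 -.0195 0 0 0;-1 .0035 0 -.0195 0 0 0;-1 .0035 0 -.0195 0 0 0;-1 .0035 0 -.0195 0 0 0;-1 .0136 .0145 .0024 0 0 0;-1 .0136 .0145 .0024 0 0 0;-1 .0136 .0145 .0024 0 0 0;-1 .0136 .0145 .0024 0 0 0;-1 .0136 .0145 .0024 0 0 0;-1 0 0 0 0 0 0;-1 0 0 0 0 0 0;-1 0 0 0 0 0 0'
python3 - <<'E'
from h import *
from scipy.spatial.transform import Rotation as R
s=get_state();m=R.from_quat(s["eef_rot"]).as_matrix();print("tip",s["tool_pos"]+r.nose_length*m[:,2],s["contact_force"])
p,d=snapshot("top");P=cloud("top",d)
for a,b in((410,432),(448,470)): q=P[263:275,a:b,2];print(np.median(q[(q>.05)&(q<.13)]))
p,d=snapshot("wrist");cv2.imwrite("pics/w3.png",p[:,:,::-1])
E
```

```text
clock: 4.67
tool_pos: [0.5472, -0.2647, 0.2031]
eef_rot: [0.996, 0.001, 0.089, -0.001]
contact_force: [0.2, -0.2, 0.2]
opening: 0.004
finger_force: 0.0
tip [ 0.54914257 -0.264727    0.1923061 ] [ 0.16913601 -0.20078585  0.17800069]
0.10838725711884645
0.08260471121324997
```

View pics/w3.png

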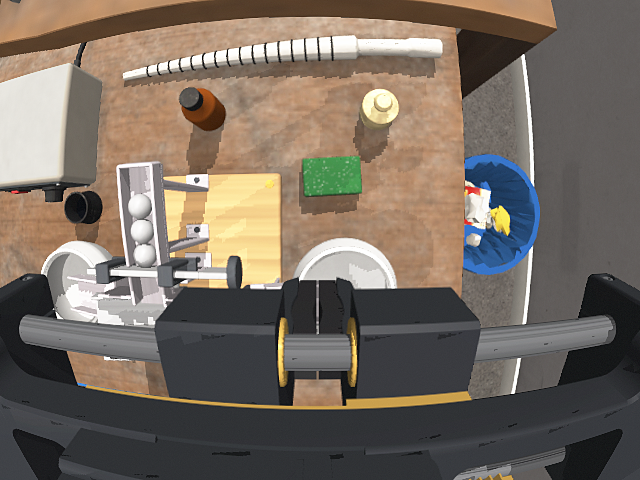

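The gate rests flipped (left 108, right 83 mm). Fingertips are right of the button, which is at pixel (234,271). Descending, then pushing along +y.

```bash
python3 -m inch '-1 -.0025 0 .0184 0 0 0;-1 -.0025 0 .0184 0 0 0;-1 -.0025 0 .0184 0 0 0;-1 -.0025 0 .0184 0 0 0;-1 0 0 0 0 0 0;-1 0 -.006 0 0 0 0;-1 0 -.006 0 0 0 0;-1 0 -.006 0 0 0 0;-1 0 -.006 0 0 0 0;-1 0 -.004 0 0 0 0;-1 0 -.004 0 0 0 0;-1 0 -.004 0 0 0 0;-1 0 0 0 0 0 0'
python3 - <<'E'
from h import *
p,d=snapshot("wrist");cv2.imwrite("pics/w4.png",p[:,:,::-1])
E
```

```text
clock: 5.85
tool_pos: [0.5518, -0.229, 0.1296]
eef_rot: [0.996, 0.001, 0.09, -0.0]
contact_force: [-1.0, 0.1, -0.5]
opening: 0.008
finger_force: 0.0
```

View pics/w4.png

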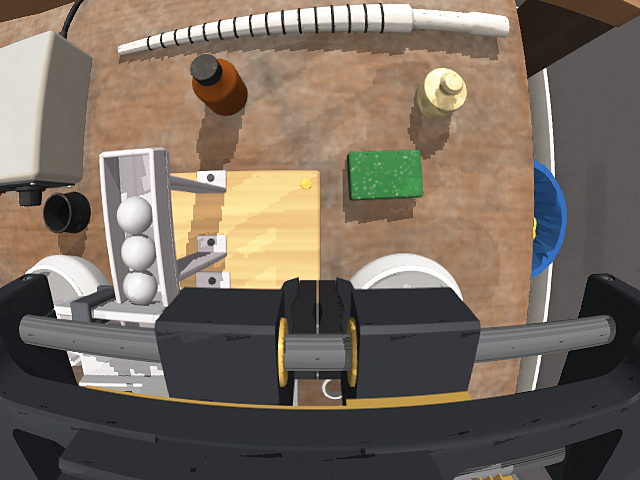

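Beads are still waiting at (137,250) and there is no contact yet. I'll continue the push.

```bash
python3 -m inch '-1 0 -.004 0 0 0 0;-1 0 -.004 0 0 0 0;-1 0 -.004 0 0 0 0;-1 0 -.004 0 0 0 0;-1 0 -.004 0 0 0 0;-1 0 -.004 0 0 0 0;-1 0 0 0 0 0 0'; python3 -m inch '-1 0 -.002 0 0 0 0;-1 0 -.002 0 0 0 0;-1 0 0 0 0 0 0'
```

```text
clock: 6.48
tool_pos: [0.5514, -0.2042, 0.1292]
eef_rot: [0.996, 0.001, 0.089, -0.001]
contact_force: [-0.0, -0.3, -0.5]
opening: 0.01
finger_force: 0.0
clock: 6.73
tool_pos: [0.5514, -0.2032, 0.1293]
eef_rot: [0.996, -0.0, 0.09, 0.001]
contact_force: [-0.5, -3.8, -0.6]
opening: 0.003
finger_force: 2.0
```

```bash
python3 -m inch '-1 0 -.003 0 0 0 0;-1 0 -.003 0 0 0 0;-1 0 0 0 0 0 0'
python3 - <<'E'
from h import *
p,d=snapshot("top");P=cloud("top",d);cv2.imwrite("pics/t2.png",cv2.resize(p[200:300,355:515,::-1],None,fx=4,fy=4,interpolation=cv2.INTER_CUBIC))
E
```

```text
clock: 6.98
tool_pos: [0.5513, -0.2029, 0.1296]
eef_rot: [0.996, -0.003, 0.091, 0.004]
contact_force: [0.6, -14.9, -4.2]
opening: 0.005
finger_force: 7.2
```

View pics/t2.png

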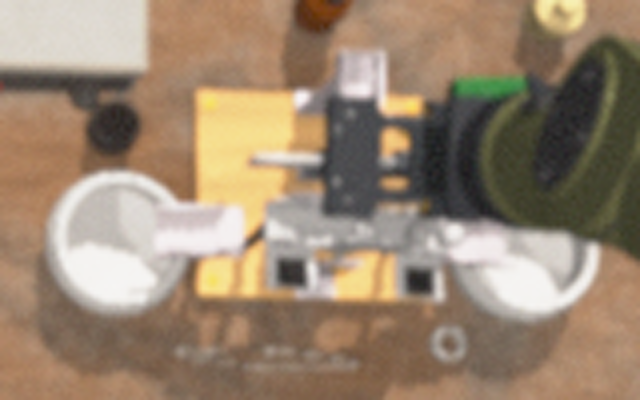

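The bar's left end now protrudes (250,158) and it's firmly against its end stop; the channel's visible part looks empty. Backing off and checking.

```bash
python3 -m inch '-1 0 .01 0 0 0 0;-1 0 .012 0 0 0 0;-1 0 .012 0 0 0 0;-1 0 .012 0 0 0 0;-1 0 .012 0 0 0 0;-1 .0035 0 -.0195 0 0 0;-1 .0035 0 -.0195 0 0 0;-1 .0035 0 -.0195 0 0 0;-1 .0035 0 -.0195 0 0 0;-1 .0035 0 -.0195 0 0 0;-1 0 .03 0 0 0 0;-1 0 .03 0 0 0 0;-1 0 .03 0 0 0 0;-1 0 .03 0 0 0 0;-1 0 .03 0 0 0 0;-1 0 .03 0 0 0 0;-1 0 0 0 0 0 0;-1 0 0 0 0 0 0;-1 0 0 0 0 0 0'
python3 - <<'E'
from h import *
p,d=snapshot("top");P=cloud("top",d);cv2.imwrite("pics/t3.png",cv2.resize(p[200:300,355:515,::-1],None,fx=4,fy=4,interpolation=cv2.INTER_CUBIC))
for a,b in((410,432),(448,470)): q=P[263:275,a:b,2];print(np.median(q[(q>.05)&(q<.13)]))
for a,b in((370,400),(470,505)):
    q=P[240:280,a-8:b+5].reshape(-1,3);q=q[(q[:,2]>.036)&(q[:,2]<.052)]; print("pot",cv2.minEnclosingCircle(q[:,:2].astype(np.float32)))
E
```

```text
clock: 8.62
tool_pos: [0.5514, -0.4328, 0.2279]
eef_rot: [0.996, 0.001, 0.089, -0.001]
contact_force: [-0.3, 1.3, -0.2]
opening: 0.004
finger_force: 0.0
0.10856993115584235
0.08314139862085024
pot ((0.5113128423690796, -0.01911425217986107), 0.0459086149930954)
pot ((0.5150890350341797, -0.2857208251953125), 0.04596090689301491)
```

View pics/t3.png

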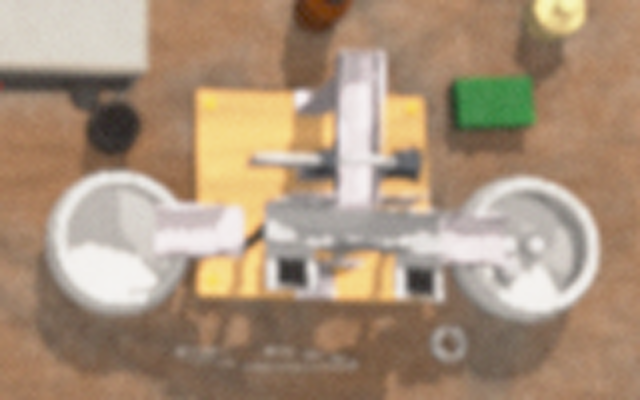

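The channel is empty, the gate is still over, and the pots haven't moved; one bead is visible at (535,243) in the right pot. One close look for the other two.

```bash
python3 -m inch '-1 0 0 0 0 0 0;-1 0 0 0 0 0 0;-1 0 0 0 0 0 0;-1 0 0 0 0 0 0;-1 0 0 0 0 0 0;-1 0 0 0 0 0 0'
python3 - <<'E'
from h import *
p,d=snapshot("wrist");t,_=snapshot("top")
a=p[:,:,::-1]
b=cv2.resize(t[235:285,445:515,::-1],(640,457),interpolation=cv2.INTER_CUBIC)[:,:]
cv2.imwrite("pics/f.png",np.hstack([cv2.resize(a[:, :400],(400,480)),cv2.resize(b,(400,480))]))
E
```

```text
clock: 9.17
tool_pos: [0.5515, -0.4336, 0.2283]
eef_rot: [0.996, 0.001, 0.089, -0.0]
contact_force: [0.0, 0.2, -0.1]
opening: 0.0
finger_force: 0.0
```

View pics/f.png

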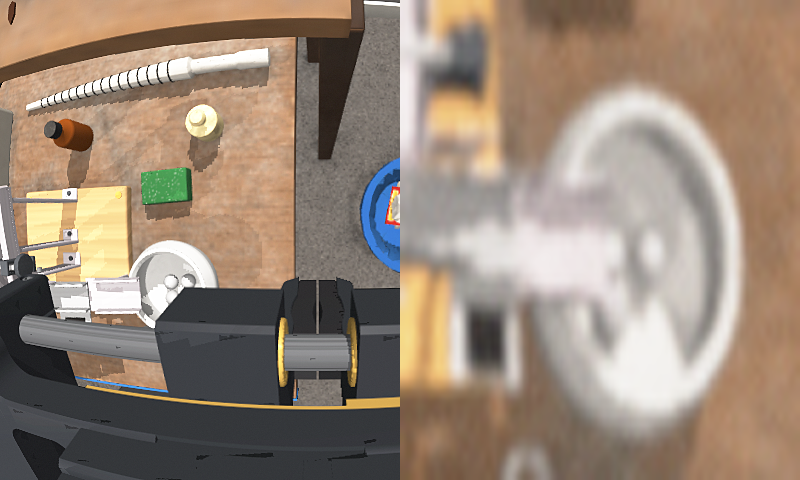

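The wrist view shows three beads in the right pot, at about (172,282), (188,283) and (172,295). Handing in.

```bash
python3 -c "
from plant import r
print(r.finish_job())"
```

```text
the job is handed in; nothing more can be done
None
```

The gate is rocked over to the right, the stop bar is pushed fully in, all three beads are in the right pot, and the job is handed in at about 9 s on the robot's clock.

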